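Film the bead pendant through the stall's swivel mirror

ROBOT

A 6-joint arm with a two-finger parallel gripper is mounted at the origin on the work surface. World frame = base frame: x ahead of the robot, y to its left, z up, the work surface at z = 0. Lengths are in mm, angles in rad, forces in N, time in s.
With the tool pointing down it reaches from about 350 to 975 mm from the base axis. Payload 7.1 kg.
Tool frame: the origin (TCP) lies midway between the tips of the shut fingers; the grasp point (between the pads) lies pinch_z behind it (pinch_z is the distance from the TCP to the grasp point, in mm); z points along the fingers, y is the line along which they close (so a half turn about z gives the same grasp; the last joint's range is limited). The gripper opens to 88 mm and grips with 3 to 60 N. Pads are 20 mm wide; open, the fingers measure 115 mm over their backs; the gripper's body (75 mm by 178 mm) begins 61 mm behind the grasp point.
Start: joints at [1.089, 0.423, 1.63, -0, 1.089, -0.019], TCP at [279.002, 559.252, 222.675] pointing down, gripper open.
Joint ranges: [-3, 3], [-0.9, 2.11], [0.09, 2.58], [-1.31, 4.45], [0.11, 2.69], [-2.54, 2.54]. Speed limits (rad/s): [2.39, 2.39, 3.01, 3.14, 3.14, 3.14].

INTERFACE

Orientations are given as a rotation vector (axis times angle).
In Python, from workcell import get_obs, get_image, close_job, pinch_z gives the robot as it stands.
- The arm moves only by the tool jog_arm, never from a script. Its argument "commands" is a list of rows, each a list of 3 entries, a list of its own where there are three numbers: the gripper command: -1 is shut, 1 is fully open, values between are in proportion, then the shift along the tool's x, y, z as a fraction of full scale, then the turn, a rotation vector about the tool's x, y, z as a fraction of full scale. In form: [[gripper, [tx, ty, tz], [rx, ry, rz]], ...]. A call has 1 to 10 rows; each row shifts and turns the commanded pose from where the row before left it, along the tool's axes as they then stand; what a row does not reach is not made up. Full scale, the value 1, is 0.1 m for a shift and 45 degrees for a turn. A row lasts 1/10 s, in which the tool goes at most 50 mm and 8.59 degrees, less where a joint would pass 70% of its speed; a pose out of reach is approached as far as the arm can. A call with a number of a shift or a turn outside -1 to 1 is refused whole. A call with a gripper value outside its range is refused whole. The fingers move at their own pace and stop on an object; the grip force is fixed at half the most. Time passes only in rows, so rows that do not move let the fingers close. It gives the time, the measured TCP pose, the force, the opening and the grip force at its end, in the units of the state.
- get_obs(): the state, without advancing time (a new reading comes with each control period).
- get_image(name): name is "scene" or "side" or "wrist"; returns a dict with "image" (480x640x3 uint8, blue, green, red), "z_map" (480x640 float32, mm along the optical axis (not along the pixel's ray), 0 where there is no reading), "intrinsics" (3x3 intrinsics, pixels), "k1" (the pictures are not rectified: a ray, as slopes to the right and down, at radius r is drawn at 1 + k1 r^2 times it, then the intrinsics apply), "eye" and "orientation" of the camera in the world; the wrist camera has in their place "mount" (4x4, takes a point from camera to tool coordinates, whose origin is the TCP and whose axes are the flange's). Camera axes: x right, y down, z forward; pixel columns grow to the right and rows downward; lengths in mm; the calibration is good to about 2 mm. A picture is of the moment at which its call begins: read the wrist's pose just before it.
- close_job(): hands the job in; it is judged then, once.
The state is a dict: "t": time; "qpos": joint angles; "qvel": joint speeds; "joint_torque": joint torques, N m; "ee_pos": TCP position; "orientation": TCP orientation; "ft_force": force on the tool from outside, world axes, zero at the start; "moment": the same for the moment, N m; "width": finger opening in mm; "grasp_force": force on a finger pad.
Only numpy, scipy, OpenCV 4.12 (cv2) and the standard library are available. Lean on these libraries where they do the work, as an engineer would, in place of code of your own. Each camera call takes 0.05 s, during which the arm holds its last target. There are 200 camera calls.

TASK

At this jewellery stall a phone lying on its back films whatever the swivelling 45-degree mirror above its lens faces. Start the recording by pressing the pedal switch fully down to its stop for a moment and let it come all the way up again; then grip the knob on top of the mirror and turn it against its spring until the round bead pendant hanging on its display stand (not the pointed drop) appears in the middle of the phone's picture. Finish while still holding the knob steady at that angle, because the mirror swings back when let go, and leave the stands and the other goods where they are.

Things in the scene. Friction and masses are not known exactly. Their poses are not given: they have to be found in the camera images.
- mirror_stand: Filming stand, fixed to the table: wooden base 190 x 100 x 12 mm with a black phone lying on it, two thin rear posts and an arm that holds the mirror's vertical swivel; the arm's top is at height 178 mm. Origin: on the swivel axis at table height, below it the phone's lens, which looks straight up. Its x axis is the mirror's line of sight at rest; posts and phone lie towards -x, and the base reaches from x = -145 to +45 mm.
- mirror (a joint): Swivel angle of the mirror about the vertical axis of mirror_stand: 0 at rest, positive anticlockwise seen from above, stops at -1.5 and +1.5 rad. A light spring (0.05 N m per rad) turns it back to 0 when let go.
- view (a point): Centre of the mirror (glass 78 x 56 mm, held at 45 degrees), on the swivel axis at height 120 mm. Turns with the mirror: its x axis is level and points along the line of sight that the mirror reflects down into the phone's lens, z is up. What lies on the x axis appears in the middle of the phone's picture.
- knob_grip (a point): Place to grip the knob from above, on the swivel axis at height 212 mm. The knob is a dark wooden bar on top of the mirror and turns with it: 50 mm long (along the mirror's line of sight, the point's x axis), 14 mm thick (y), from height 185 to 227 mm. Fingers close across the thickness.
- pedal_base: Base of the pedal switch, steel plate 130 x 80 x 10 mm fixed to the table; origin under its centre. The tread's hinge is at x = +50 mm, height 24 mm, along its y axis; the tread rises from there towards -x.
- pedal (a joint): Pedal angle: 0 when up, grows as the tread is pressed down, stop at 0.26 rad (fully down). Sprung back up; holding it at the stop takes about 6 N at point tread.
- tread (a point): Point on the top of the rubber-topped tread (62 mm wide, 115 mm long, sloped up by 0.30 rad when up), on its middle line 85 mm from the hinge and 27 mm from the free edge. Height about 56 mm when up, 34 mm when fully down; moves with the tread. Press here straight down.
- bead_stand: Loose display stand (0.45 kg): round wooden base 72 mm across, thin brass rod up to 205 mm on its +x side, from which the round bead pendant hangs. Origin under the base's centre. Leave it where it is.
- bead (a point): Centre of the round wooden bead, 44 mm in diameter, 120 mm above bead_stand's origin: this is what the phone must see.
- drop_stand: Loose display stand like bead_stand, but with a pointed drop-shaped pendant (30 mm across, 64 mm high). Not to be filmed or moved.
- ring_cone: Loose wooden ring cone, 44 mm across, 68 mm high; bystander, origin under its centre.
- spool: Loose thread spool, 32 mm across, 36 mm high; bystander, origin under its centre.
- trinket_tray: Loose wooden tray 110 x 85 x 22 mm with trinkets; bystander, origin under its centre.
- wood_bowl: Loose wooden bowl, 120 mm across, 35 mm high; bystander, origin under its centre.
- oil_jar: Loose glass jar, 52 mm across, 75 mm high; bystander, origin under its centre.
- gift_box: Loose cardboard gift box 73 x 93 x 32 mm; bystander, origin under its centre.

How it is judged:
By the outcome, as a careful person would: the job done as asked, in the order asked, and still so for the second after the job is handed in, while the arm keeps its last pose, push and grip.
It also fails if it takes over 48 s, if anything falls off the work surface, if the arm or the gripper's body presses on something with over 40 N, if the wrist force passes 120 N, or if a joint passes its speed limit or range.

## Working session

There is one attempt and no reset: what is moved stays moved. The work goes in short steps, Python scripts to look and compute and a tool call to move; the robot and the scene stay as the last step left them, time stands still between calls to the robot, and variables do not carry over. Pictures are saved under pics/ and viewed, at most 10 in all, crops included, and the job is handed in when it is done.

Besides the shell and the picture viewer there is one more tool, called after "Request:" in YAML: its name, and indented under it one key for each argument. jog_arm: Moves the arm, as the interface text tells. Its arguments: {"type":"object","properties":{"commands":{"type":"array","items":{"type":"array"}}},"required":["commands"]}

```bash
mkdir -p pics; ls
cat > h.py <<'E'
import numpy as np, cv2
from scipy.spatial.transform import Rotation as R
from workcell import get_obs, get_image, close_job, pinch_z
def load(n):
    d=np.load(f'pics/{n}.npz'); return d
def snap(n,tag):
    o=get_obs(); g=get_image(n); cv2.imwrite(f'pics/{tag}.png',g['image'])
    if n=='wrist':
        T=np.eye(4);T[:3,:3]=R.from_rotvec(o['orientation']).as_matrix();T[:3,3]=o['ee_pos']
        T=T@np.array(g['mount'])
    else:
        T=np.eye(4);q=np.array(g['orientation']);T[:3,:3]=R.from_rotvec(q).as_matrix() if q.shape==(3,) else q;T[:3,3]=g['eye']
    np.savez(f'pics/{tag}.npz',image=g['image'],z=g['z_map'],K=g['intrinsics'],k1=g['k1'],T=T)
def rays(d,uv):
    uv=np.array(uv,float).reshape(-1,2);K=d['K']
    p=(uv-[K[0,2],K[1,2]])/[K[0,0],K[1,1]]; s=p.copy()
    for _ in range(10): s=p/(1+d['k1']*(s**2).sum(1,keepdims=True))
    return np.c_[s,np.ones(len(s))]
def cloud(d):
    v,u=np.mgrid[:480,:640]; r=rays(d,np.c_[u.ravel(),v.ravel()])*d['z'].reshape(-1,1)
    P=r@d['T'][:3,:3].T+d['T'][:3,3]; P[d['z'].ravel()==0]=np.nan
    return P.reshape(480,640,3)
def plane(d,uv,h):
    r=rays(d,uv)@d['T'][:3,:3].T; e=d['T'][:3,3]
    return e+r*((h-e[2])/r[:,2:])
E
python3 - <<'E'
from h import *
o=get_obs(); print(o,pinch_z)
g=get_image('scene');print(g['orientation'],g['eye'],g['k1'])
for n in('scene','side','wrist'): snap(n,n)
E
```

```text
pics
{'t': 0.0, 'qpos': array([ 1.08899274e+00,  4.23854356e-01,  1.63069502e+00, -3.60339999e-05,
        1.08861795e+00, -1.89748404e-02]), 'qvel': array([-0.00071559, -0.00181635, -0.00148892,  0.00113136, -0.00270083,
        0.0004869 ]), 'joint_torque': array([ 7.08782845e-04, -5.44618893e+01, -2.73682773e+01,  6.44512684e-02,
        2.25316908e-02, -1.09404396e-04]), 'ee_pos': array([278.75841871, 558.75492697, 221.89130045]), 'orientation': array([-7.20429973e-01, -3.05750259e+00,  2.40849460e-03]), 'ft_force': array([-1.79658328, -0.78837453,  0.46869892]), 'moment': array([ 0.03689463,  0.07026601, -0.01393165]), 'grasp_force': 0.0, 'width': 87.86822473802131} 18.700000000000003
[-2.26089537 -1.41529381  0.36309828] [1241.5275832  -325.89662674 1429.91857287] -0.18519501828863769
```

View pics/scene.png

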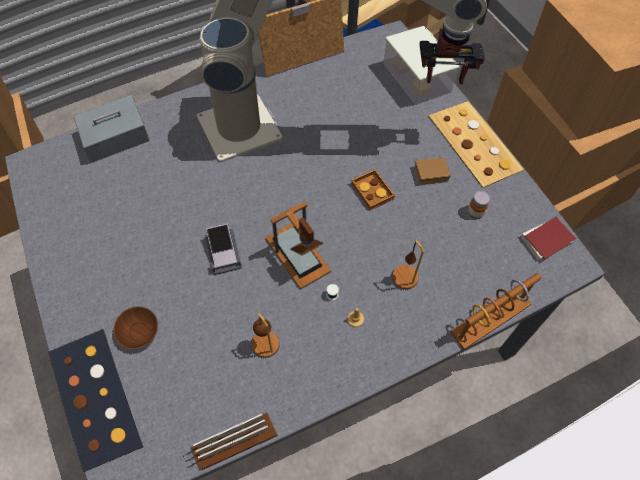

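View pics/side.png

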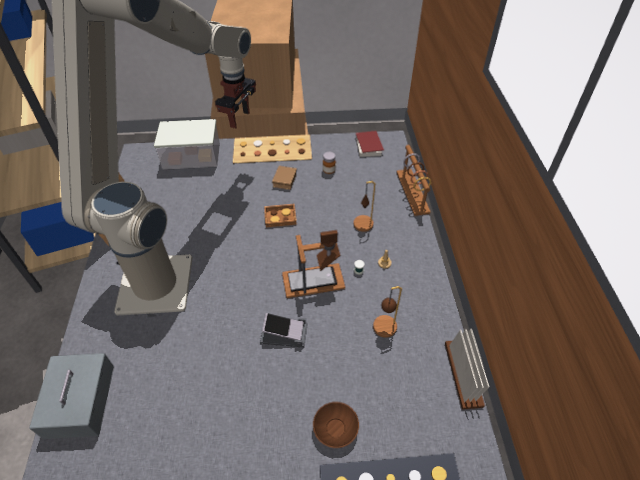

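The scene view shows the mirror stand at (298,250), the pedal at (222,248), the bead stand at (265,340) with its bead at (262,327), and the drop stand at (405,275). In the side view the bead is at (389,304), the pedal at (284,330) and the mirror at (325,260).

Run:
```python
from h import *
def box(P,u0,u1,v0,v1,z0,z1):
    Q=P[v0:v1,u0:u1].reshape(-1,3); return Q[(Q[:,2]>z0)&(Q[:,2]<z1)]
def rect(Q): r=cv2.minAreaRect(Q[:,:2].astype(np.float32)); return np.round(r[0],1),np.round(r[1],1),round(r[2],1)
W={'scene':dict(ped=(200,245,218,278),mir=(262,332,200,290),bead=(245,285,310,360),drop=(385,430,235,292)),
'side':dict(ped=(258,310,308,350),mir=(278,350,228,300),bead=(370,405,280,340),drop=(350,380,178,240))}
for n in W:
    d=load(n);P=cloud(d);w=W[n];print(n,'table z',np.nanmedian(P[200:240,150:190,2]) if n=='scene' else np.nanmedian(P[380:400,200:300,2]))
    Q=box(P,*w['ped'],6,80);print('pedal',rect(Q),Q[:,2].max())
    for a,b in((6,14),(25,35),(35,45),(45,55),(55,70)):
        q=Q[(Q[:,2]>a)&(Q[:,2]<b)]
        if len(q)>3:print('  ',a,b,len(q),q.mean(0).round(1))
    for a,b in((5,22),(160,182),(186,232),(215,232)):
        q=box(P,*w['mir'],a,b)
        if len(q)>3:print('mir',a,b,len(q),rect(q),q[:,2].max())
    for k in('bead','drop'):
        q=box(P,*w[k],90,150);print(k,len(q),q.mean(0).round(1),rect(q),q.min(0).round(),q.max(0).round())
        q=box(P,*w[k],6,25);print('  base',len(q),rect(q),np.median(q[:,2]))
for n,b in(('scene',(190,190,350,370)),('side',(250,220,410,350))):
    im=cv2.imread(f'pics/{n}.png')[b[1]:b[3],b[0]:b[2]];im=cv2.resize(im,(640,int(640*im.shape[0]/im.shape[1])),interpolation=2)
    cv2.imwrite(f'pics/{n}c.png',im[:600])
```

```text
scene table z -2.181962519851595
pedal (array([ 400.7, -223.8]), array([112.2, 163.5]), 84.4) 66.80265397931612
   6 14 229 [ 430.9 -215.1    9. ]
   25 35 261 [ 447.7 -220.    29.8]
   35 45 220 [ 420.4 -214.    40.3]
   45 55 290 [ 391.8 -210.2   50.2]
   55 70 132 [ 372.4 -206.9   58.2]
mir 5 22 1636 (array([479.9, -11.8]), array([192.6, 280.3]), 66.9) 21.985657095425495
mir 160 182 411 (array([506.4, -45.1]), array([ 95.6, 122.1]), 70.0) 181.7895710908508
mir 186 232 216 (array([560.8, -26.2]), array([51.9, 20.4]), 6.8) 229.91776834918437
mir 215 232 128 (array([560.5, -24.1]), array([51.8, 16.2]), 6.8) 229.91776834918437
bead 242 [ 721.1 -216.5  130.2] (array([ 718. , -215.9]), array([40.9, 42.7]), 64.5) [ 694. -236.   91.] [ 745. -192.  149.]
  base 484 (array([ 690.4, -200.8]), array([ 72.5, 127.6]), 60.3) 11.924153088471371
drop 134 [712.  203.2 121.7] (array([711.5, 206.3]), array([42.8, 22.5]), 36.0) [692. 191.  93.] [735. 217. 149.]
  base 435 (array([679.4, 223.2]), array([111.5, 143.1]), 58.8) 11.38173312267213
side table z 1.0820302400868513
pedal (array([ 410.1, -193.7
[... 276 characters left out ...]
1., 248.]), 84.8) 21.97410080834834
mir 160 182 277 (array([501.2, -43.6]), array([ 89.3, 116.7]), 66.3) 181.87563970994756
mir 186 232 224 (array([557.1, -24.9]), array([28.4, 47. ]), 84.8) 231.48239121146275
mir 215 232 107 (array([556.9, -19.1]), array([48.9, 21.2]), 6.3) 231.48239121146275
bead 213 [ 712.9 -218.1  131.6] (array([ 713.4, -212.3]), array([45.7, 41.5]), 52.3) [ 691. -236.   91.] [ 742. -192.  148.]
  base 471 (array([ 733.3, -146.2]), array([209.9, 109.6]), 82.4) 13.976336627272076
drop 97 [705.3 204.9 122.5] (array([709.2, 205.6]), array([43.2, 21.4]), 11.9) [688. 193.  91.] [729. 220. 148.]
  base 414 (array([719.8, 290.2]), array([318.8, 110. ]), 83.6) 12.218201172126214
```

View pics/sidec.png

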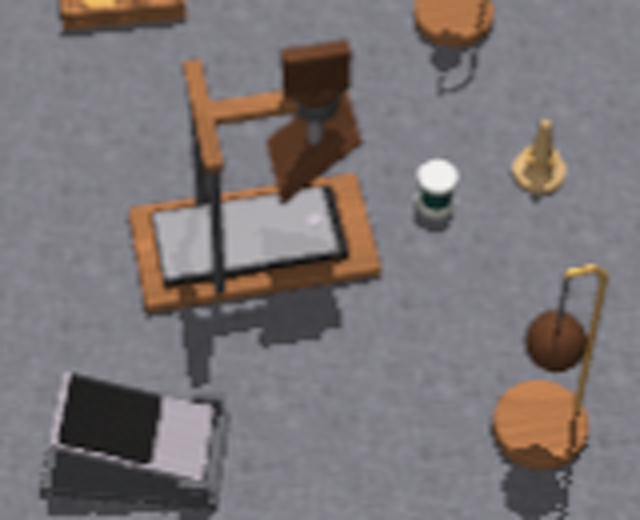

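The crop shows the pedal tread rising to the left, so its free edge is towards the robot. It also shows the dark knob above the mirror and the round bead directly over its wooden base. Next I'll refine the bead, knob axis and tread.

Run:
```python
from h import *
from scipy.optimize import least_squares
W={'scene':dict(bead=(245,285,310,360),mir=(262,332,200,290),ped=(195,245,218,278)),'side':dict(bead=(370,405,280,340),mir=(278,350,228,300),ped=(258,310,308,350))}
for n in W:
    d=load(n);P=cloud(d)
    u0,u1,v0,v1=W[n]['bead'];Q=P[v0:v1,u0:u1].reshape(-1,3);Q=Q[(Q[:,2]>95)&(Q[:,2]<146)]
    s=least_squares(lambda c:np.linalg.norm(Q-c,axis=1)-22,Q.mean(0)-[0,0,10],loss='soft_l1',f_scale=2)
    print(n,'bead',s.x.round(1),np.median(abs(s.fun)).round(2))
    Q=P[v0:v1,u0:u1].reshape(-1,3);Q=Q[(Q[:,2]>7)&(Q[:,2]<25)&(np.hypot(*(Q[:,:2]-s.x[:2]).T)<60)]
    print('  base circle',[np.round(x,1) for x in cv2.minEnclosingCircle(Q[:,:2].astype(np.float32))],Q.mean(0).round(1))
    u0,u1,v0,v1=W[n]['mir'];Q=P[v0:v1,u0:u1].reshape(-1,3);Q=Q[(Q[:,2]>222)&(Q[:,2]<233)]
    c=Q.mean(0);_,_,v=np.linalg.svd(Q[:,:2]-c[:2],full_matrices=0);print('  knob top',len(Q),c.round(1),np.degrees(np.arctan2(v[0,1],v[0,0])).round(1),cv2.minAreaRect(Q[:,:2].astype(np.float32)))
    Q=P[v0:v1,u0:u1].reshape(-1,3);Q=Q[(Q[:,2]>8)&(Q[:,2]<26)&(np.hypot(Q[:,0]-515,Q[:,1]+30)<115)]
    print('  sbase',cv2.minAreaRect(Q[:,:2].astype(np.float32)))
    u0,u1,v0,v1=W[n]['ped'];Q=P[v0:v1,u0:u1].reshape(-1,3);a=np.array([np.cos(-.185),np.sin(-.185)])
    Q=Q[(Q[:,2]>20)&(Q[:,2]<75)]; 
    A=np.c_[Q[:,:2],np.ones(len(Q))];w=np.ones(len(Q))
    for _ in range(20): k=np.linalg.lstsq(A*w[:,None],Q[:,2]*w,rcond=None)[0];w=1/(1+abs(A@k-Q[:,2])/2)
    I=abs(A@k-Q[:,2])<3;print('  tread',I.sum(),k.round(3),np.arctan(np.hypot(k[0],k[1])),cv2.minAreaRect(Q[I][:,:2].astype(np.float32)))
```

```text
scene bead [ 713.7 -213.5  118.2] 1.36
  base circle [array([ 709.1, -203.6]), np.float64(48.6)] [ 718.5 -215.7   12.3]
  knob top 83 [562.  -24.3 225.2] 6.4 ((560.6428833007812, -24.980972290039062), (51.822547912597656, 15.199508666992188), 7.9598612785339355)
  sbase ((511.7583312988281, -31.032894134521484), (191.8652801513672, 100.26302337646484), 7.462495803833008)
  tread 519 [-3.25000e-01  6.30000e-02  1.90009e+02] 0.31965536158705515 ((416.94671630859375, -213.3597412109375), (79.8348388671875, 115.54956817626953), 79.00883483886719)
side bead [ 713.2 -211.2  121.1] 1.38
  base circle [array([ 720. , -209.3]), np.float64(52.4)] [ 711.5 -214.4   14.3]
  knob top 86 [557.6 -22.1 227.2] -173.4 ((556.9956665039062, -19.128684997558594), (48.6829833984375, 21.16547203063965), 6.306658744812012)
  sbase ((516.9341430664062, -34.839454650878906), (210.50283813476562, 152.141845703125), 5.095317363739014)
  tread 532 [-3.28000e-01  8.10000e-02  1.98504e+02] 0.32566739186547516 ((413.9934387207031, -212.83148193359375), (84.965576171875, 113.35124206542969), 80.76805877685547)
```

Request:
jog_arm:
  commands:
    - [-1,[0,0,-0.17],[0,0,-0.1855]]
    - [-1,[0,0,-0.17],[0,0,-0.1855]]
    - [-1,[0,0,-0.17],[0,0,-0.1855]]
    - [-1,[0,0,-0.17],[0,0,-0.1855]]
    - [-1,[0,0,0],[0,0,0]]

```text
t: 0.7
ee_pos: [279.6, 560.3, 293.0]
orientation: [-0.19, 3.134, 0.006]
ft_force: [-0.1, 0.4, 0.1]
width: 51.2
grasp_force: 0.0
```

Request:
jog_arm:
  commands:
    - [-1,[-0.153,-0.408,0],[0,0,0]]
    - [-1,[-0.153,-0.408,0],[0,0,0]]
    - [-1,[-0.153,-0.408,0],[0,0,0]]
    - [-1,[-0.153,-0.408,0],[0,0,0]]
    - [-1,[-0.153,-0.408,0],[0,0,0]]
    - [-1,[-0.153,-0.408,0],[0,0,0]]
    - [-1,[-0.153,-0.408,0],[0,0,0]]
    - [-1,[-0.153,-0.408,0],[0,0,0]]
    - [-1,[0,0,0],[0,0,0]]

```text
t: 1.6
ee_pos: [440.8, 245.9, 289.7]
orientation: [0.174, -3.136, 0.002]
ft_force: [-0.7, 0.9, 0.4]
width: 0.6
grasp_force: 0.0
```

Request:
jog_arm:
  commands:
    - [-1,[0.111,-0.448,0],[0,0,0]]
    - [-1,[0.111,-0.448,0],[0,0,0]]
    - [-1,[0.111,-0.448,0],[0,0,0]]
    - [-1,[0.111,-0.448,0],[0,0,0]]
    - [-1,[0.111,-0.448,0],[0,0,0]]
    - [-1,[0.111,-0.448,0],[0,0,0]]
    - [-1,[0.111,-0.448,0],[0,0,0]]
    - [-1,[0.111,-0.448,0],[0,0,0]]
    - [-1,[0.111,-0.448,0],[0,0,0]]
    - [-1,[0.111,-0.448,0],[0,0,0]]

```text
t: 2.6
ee_pos: [382.4, -209.4, 290.1]
orientation: [0.183, -3.136, -0.001]
ft_force: [0.0, 1.0, 0.3]
width: 0.5
grasp_force: 0.0
```

Run:
```python
from h import *
snap('wrist','w1');o=get_obs();print(o['t'],o['ee_pos'],o['width'],o['ft_force'],o['qpos'].round(2))
M=R.from_rotvec(o['orientation']).as_matrix();print(M.round(3))
```

```text
2.65 [ 382.20910439 -214.8679884   290.35711465] 0.6472824486257592 [ 0.39047218 -2.77454069  0.9506141 ] [-0.54  0.05  1.95 -0.    1.13 -2.22]
[[-0.993 -0.114  0.   ]
 [-0.114  0.993 -0.003]
 [ 0.    -0.003 -1.   ]]
```

View pics/w1.png

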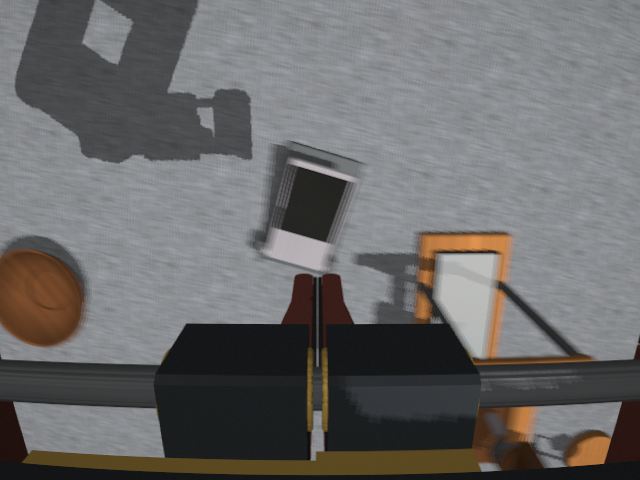

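The wrist view shows the pedal at (313,210), black rubber end towards the robot, with the shut fingers just at (318,280).

Run:
```python
from h import *
snap('wrist','w2');d=load('w2');P=cloud(d);o=get_obs();print(o['ee_pos'])
g=cv2.cvtColor(d['image'],cv2.COLOR_BGR2GRAY)
Q=P[130:285,240:375].reshape(-1,3);G=g[130:285,240:375].ravel()
for n,m in(('dark',(G<60)&(Q[:,2]>38)&(Q[:,2]<75)),('tread',(Q[:,2]>24)&(Q[:,2]<75)&(Q[:,0]<480))):
    q=Q[m];print(n,len(q),q.mean(0).round(1),cv2.minAreaRect(q[:,:2].astype(np.float32)),np.percentile(q[:,2],[2,98]))
M=R.from_rotvec(o['orientation']).as_matrix();q=np.array([384,-208,290])-o['ee_pos'];print(M.T@q)
```

```text
[ 382.44488549 -211.95970902  290.09993614]
dark 3660 [ 394.9 -207.2   52. ] ((396.5335998535156, -207.36550903320312), (54.80156707763672, 66.89498901367188), 80.12837219238281) [41.40734099 61.60920975]
tread 6617 [ 408.5 -210.1   46.1] ((414.0068359375, -210.41378784179688), (80.09053802490234, 115.88298034667969), 80.17169189453125) [26.66379548 61.20168614]
[-1.98525394  3.76260237  0.09619811]
```

Request:
jog_arm:
  commands:
    - [-1,[-0.03,0.057,0.4],[0,0,0]]
    - [-1,[0,0,0.4],[0,0,0]]
    - [-1,[0,0,0.4],[0,0,0]]
    - [-1,[0,0,0.4],[0,0,0]]
    - [-1,[0,0,0.4],[0,0,0]]
    - [-1,[0,0,0.2],[0,0,0]]
    - [-1,[0,0,0],[0,0,0]]
    - [-1,[0,0,0],[0,0,0]]

```text
t: 3.5
ee_pos: [385.3, -201.3, 70.6]
orientation: [0.187, -3.135, -0.001]
ft_force: [-0.1, -0.6, 0.1]
width: 0.5
grasp_force: 0.0
```

Request:
jog_arm:
  commands:
    - [-1,[0,0,0.08],[0,0,0]]
    - [-1,[0,0,0.08],[0,0,0]]
    - [-1,[0,0,0.08],[0,0,0]]
    - [-1,[0,0,0.08],[0,0,0]]
    - [-1,[0,0,0],[0,0,0]]
    - [-1,[0,0,0],[0,0,0]]

```text
t: 4.1
ee_pos: [384.8, -202.1, 38.5]
orientation: [0.188, -3.135, -0.001]
ft_force: [-3.9, 0.4, 5.6]
width: 0.4
grasp_force: 2.4
```

Request:
jog_arm:
  commands:
    - [-1,[0,0,0.03],[0,0,0]]
    - [-1,[0,0,0.03],[0,0,0]]
    - [-1,[0,0,0],[0,0,0]]

```text
t: 4.4
ee_pos: [384.4, -202.0, 33.5]
orientation: [0.188, -3.134, -0.001]
ft_force: [-7.7, 0.8, 25.3]
width: 0.2
grasp_force: 12.5
```

At the stop: z is 33.5 and the force jumped to 25 N. I'll hold briefly, then lift.

Request:
jog_arm:
  commands:
    - [-1,[0,0,0.005],[0,0,0]]
    - [-1,[0,0,0],[0,0,0]]
    - [-1,[0,0,0],[0,0,0]]
    - [-1,[0,0,0],[0,0,0]]

```text
t: 4.8
ee_pos: [384.4, -202.0, 33.4]
orientation: [0.188, -3.135, -0.001]
ft_force: [-8.0, 0.6, 27.2]
width: 0.5
grasp_force: 13.4
```

Request:
jog_arm:
  commands:
    - [-1,[0,0,-0.1],[0,0,0]]
    - [-1,[0,0,-0.2],[0,0,0]]
    - [-1,[0,0,-0.3],[0,0,0]]
    - [-1,[0,0,-0.4],[0,0,0]]
    - [-1,[0,0,-0.45],[0,0,0]]
    - [-1,[0,0,-0.45],[0,0,0]]
    - [1,[0,0,-0.45],[0,0,0]]
    - [1,[0,0,-0.4],[0,0,0]]
    - [1,[0,0,0],[0,0,0]]
    - [1,[0,0,0],[0,0,0]]

```text
t: 5.8
ee_pos: [385.7, -202.4, 307.9]
orientation: [-0.188, 3.134, -0.002]
ft_force: [-0.1, 0.5, -0.7]
width: 28.9
grasp_force: 0.0
```

Run:
```python
from h import *
snap('wrist','w3');d=load('w3');P=cloud(d);o=get_obs();print(o['ee_pos'],o['t'])
m=(P[...,2]>24)&(P[...,2]<75)&(abs(P[...,0]-415)<60)&(abs(P[...,1]+210)<35);q=P[m]
print(len(q),np.percentile(q[:,2],[2,98]))
M=R.from_rotvec(o['orientation']).as_matrix();print('yaw y',np.degrees(np.arctan2(M[1,1],M[0,1])));print(M.T@(np.array([560,-24,300])-o['ee_pos']))
```

```text
[ 385.00949318 -201.99778201  306.67537989] 5.85
5948 [26.75483337 61.19767666]
yaw y 96.86468137917255
[-195.01094185  155.80504052    6.70600318]
```

Request:
jog_arm:
  commands:
    - [1,[-0.325,0.26,0],[0,0,0]]
    - [1,[-0.325,0.26,0],[0,0,0]]
    - [1,[-0.325,0.26,0],[0,0,0]]
    - [1,[-0.325,0.26,0],[0,0,0]]
    - [1,[-0.325,0.26,0],[0,0,0]]
    - [1,[-0.325,0.26,0],[0,0,0]]
    - [1,[0,0,0],[0,0,0]]
    - [1,[0,0,0],[0,0,0]]
    - [1,[0,0,0],[0,0,0]]

```text
t: 6.75
ee_pos: [559.0, -24.4, 305.7]
orientation: [0.188, -3.133, -0.0]
ft_force: [0.4, 0.1, 0.0]
width: 87.6
grasp_force: 0.0
```

Run:
```python
from h import *
snap('wrist','w4');d=load('w4');P=cloud(d);o=get_obs();print(o['ee_pos'],o['width'])
m=(P[...,2]>218)&(P[...,2]<236)&(abs(P[...,0]-560)<45)&(abs(P[...,1]+24)<25);q=P[m]
print(len(q),q.mean(0),cv2.minAreaRect(q[:,:2].astype(np.float32)),np.argwhere(m).mean(0) )
M=R.from_rotvec(o['orientation']).as_matrix();print('yaw y',np.degrees(np.arctan2(M[1,1],M[0,1])))
```

```text
[559.0735994  -24.70060325 306.15075394] 87.7366761569426
1919 [558.62441682 -19.36492813 226.39093142] ((560.1055908203125, -19.0101261138916), (49.55046844482422, 13.67306137084961), 6.825267791748047) [240.80562793 325.28035435]
yaw y 96.81895355456939
```

View pics/w4.png

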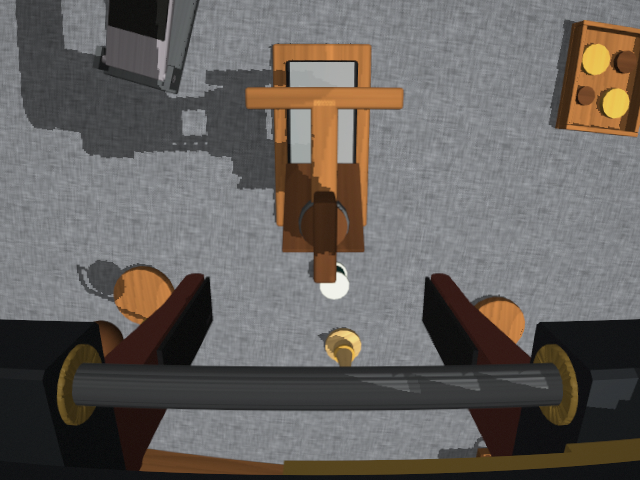

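The wrist view shows the knob at (325,240) as a clean 50 x 14 mm bar, with the bead stand's base at (143,293). I'll use this same picture for the bearing.

Run:
```python
from h import *
d=load('w4');P=cloud(d)
m=np.zeros((480,640),bool);m[255:330,100:185]=1
m&=(P[...,2]>7)&(P[...,2]<20);q=P[m]
hsv=cv2.cvtColor(d['image'],cv2.COLOR_BGR2HSV)
m2=np.zeros((480,640),np.uint8);m2[255:330,100:185]=((hsv[255:330,100:185,1]>110))*255
c=max(cv2.findContours(m2,0,1)[0],key=cv2.contourArea)
e=cv2.fitEllipse(c);print(e,plane(d,[e[0]],12))
print(len(q),q.mean(0),cv2.minEnclosingCircle(q[:,:2].astype(np.float32)),q.min(0),q.max(0))
k=np.array([560.1,-19.0]);
for b in(plane(d,[e[0]],12)[0,:2],[713.5,-212.4]):
    print(np.degrees(np.arctan2(b[1]-k[1],b[0]-k[0])))
```

```text
((149.44703674316406, 298.0409851074219), (60.229095458984375, 73.36030578613281), 114.2492446899414) [[ 714.85206511 -203.41256047   12.        ]]
2321 [ 709.3389208  -213.60499457   13.63544805] ((713.6732788085938, -211.75547790527344), 36.260562896728516) [ 678.6806762  -247.12693927    7.07467914] [ 749.33316573 -177.27732629   18.66559426]
-49.99789357813184
-51.579436303042634
```

Request:
jog_arm:
  commands:
    - [1,[-0.015,0.05,0.2],[0,0,0]]
    - [1,[0,0,0.3],[0,0,0]]
    - [1,[0,0,0.3],[0,0,0]]
    - [1,[0,0,0.2],[0,0,0]]
    - [1,[0,0,0.11],[0,0,0]]
    - [1,[0,0,0],[0,0,0]]
    - [1,[0,0,0],[0,0,0]]

```text
t: 7.5
ee_pos: [561.4, -19.3, 197.0]
orientation: [-0.187, 3.135, -0.0]
ft_force: [-0.8, 0.1, -0.5]
width: 87.7
grasp_force: 0.0
```

Request:
jog_arm:
  commands:
    - [-1,[0,0,0],[0,0,0]]
    - [-1,[0,0,0],[0,0,0]]
    - [-1,[0,0,0],[0,0,0]]
    - [-1,[0,0,0],[0,0,0]]
    - [-1,[0,0,0],[0,0,0]]
    - [-1,[0,0,0],[0,0,0]]
    - [-1,[0,0,0],[0,0,0]]
    - [-1,[0,0,0],[0,0,0]]
    - [-1,[0,0,0],[0,0,0]]
    - [-1,[0,0,0],[0,0,0]]

```text
t: 8.5
ee_pos: [561.2, -19.5, 196.1]
orientation: [-0.189, 3.136, -0.002]
ft_force: [0.1, -0.7, -0.2]
width: 13.7
grasp_force: 30.0
```

Request:
jog_arm:
  commands:
    - [-1,[0,0,0],[0,0,0.129]]
    - [-1,[0,0,0],[0,0,0.129]]
    - [-1,[0,0,0],[0,0,0.129]]
    - [-1,[0,0,0],[0,0,0.129]]
    - [-1,[0,0,0],[0,0,0.129]]
    - [-1,[0,0,0],[0,0,0.129]]
    - [-1,[0,0,0],[0,0,0.129]]
    - [-1,[0,0,0],[0,0,0.129]]
    - [-1,[0,0,0],[0,0,0.129]]
    - [-1,[0,0,0],[0,0,0.129]]

```text
t: 9.5
ee_pos: [560.4, -21.6, 196.1]
orientation: [1.362, 2.831, -0.007]
ft_force: [-4.5, -16.0, 2.7]
width: 13.8
grasp_force: 30.0
```

Request:
jog_arm:
  commands:
    - [-1,[0,0,0],[0,0,0]]
    - [-1,[0,0,0],[0,0,0]]
    - [-1,[0,0,0],[0,0,0]]
    - [-1,[0,0,0],[0,0,0]]

```text
t: 9.9
ee_pos: [560.4, -21.6, 196.1]
orientation: [1.356, 2.833, -0.007]
ft_force: [-4.9, -14.5, 1.6]
width: 13.7
grasp_force: 30.0
```

Run:
```python
from h import *
snap('wrist','w5');snap('scene','s5');d=load('w5');P=cloud(d);o=get_obs();print(o)
M=R.from_rotvec(o['orientation']).as_matrix();print('yaw y-90',np.degrees(np.arctan2(M[1,1],M[0,1]))-90)
m=(P[...,2]>218)&(P[...,2]<236)&(np.hypot(P[...,0]-560,P[...,1]+19)<32);q=P[m]
r=cv2.minAreaRect(q[:,:2].astype(np.float32));print(len(q),r)
d=load('s5');P=cloud(d);q=P[300:370,235:295].reshape(-1,3);a=q[(q[:,2]>98)&(q[:,2]<142)];print('bead pts',a.mean(0))
```

```text
{'t': 10.0, 'qpos': array([-0.05732814,  0.36333784,  1.7940578 , -0.00511984,  0.98541657,
       -0.73246923]), 'qvel': array([ 2.27522007e-05,  1.51325826e-03, -1.28066611e-03, -4.72426886e-04,
       -4.23812844e-04, -7.01941525e-04]), 'joint_torque': array([  7.98872173, -47.5221312 , -25.96741676,   3.15434732,
        -0.50737599,   0.07902337]), 'ee_pos': array([560.37233832, -21.56430246, 196.14565333]), 'orientation': array([ 1.35610822,  2.83326857, -0.00692418]), 'ft_force': array([ -3.91098283, -15.09529997,   1.64579199]), 'moment': array([-1.86231489,  0.31844648,  0.09632295]), 'grasp_force': 30.01764088869095, 'width': 13.621282577917425}
yaw y-90 -51.15529117120275
6045 ((556.057861328125, -15.52920913696289), (31.6860294342041, 41.15779113769531), 13.54321575164795)
bead pts [ 720.74333849 -216.79592824  130.61584627]
```

View pics/w5.png

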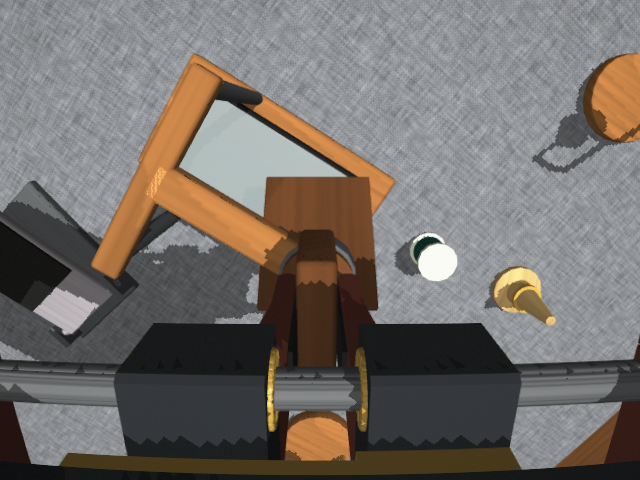

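View pics/s5.png

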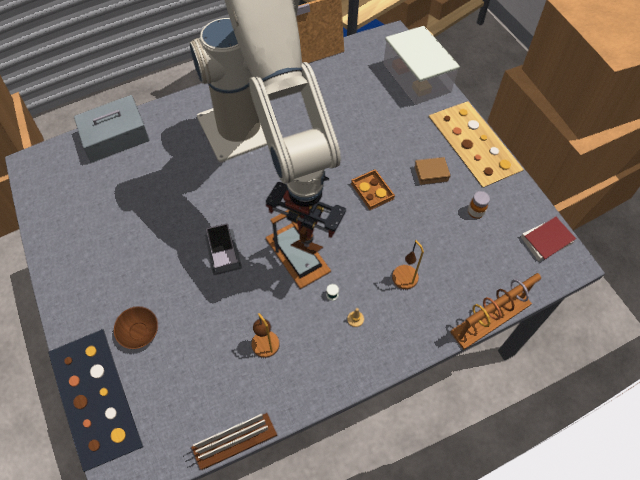

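The wrist view shows the knob (col 317) gripped squarely, in line with the bead stand's base (col 318). The scene view shows the stands where they were. The measured sight line is -51.15°, against a wanted bearing of about -51.1°, and the load is steady.

```bash
python3 -c "
from workcell import close_job
print(close_job())"
```

```text
the job is handed in; nothing more can be done
None
```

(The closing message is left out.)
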